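# Slide the jar lids into the bays of their size

### The job

Sort the three green jar lids by size into the wooden lid stand: each lid goes into the bay whose opening fits it, pushed fully home against the back. Slide them flat along the slab, without lifting them, and leave the tub, the cup and the brush where they are.

Things in the scene. Friction and masses are not known exactly. Their poses are not given: they have to be found in the camera images.
- lid_small: The small one of three look-alike green plastic screw-jar lids: a closed flat disc 50 mm in diameter and 22 mm high with an upright ribbed side, lying on the slab, about 33 g (can differ by a third). Origin: centre of its underside; z up.
- lid_medium: The medium one of three look-alike green plastic screw-jar lids: a closed flat disc 62 mm in diameter and 22 mm high with an upright ribbed side, lying on the slab, about 50 g (can differ by a third). Origin: centre of its underside; z up.
- lid_large: The large one of three look-alike green plastic screw-jar lids: a closed flat disc 74 mm in diameter and 22 mm high with an upright ribbed side, lying on the slab, about 71 g (can differ by a third). Origin: centre of its underside; z up.
- bay_small: The small lid's bay: one of three fixed wooden U-shaped bays side by side, in any order, 104 mm wide and 90 mm deep outside, walls 28 mm high. This opening is 58 mm wide and 40 mm deep, floorless (lids slide on the slab), with a flat back. Origin: on the slab, in the middle of the open mouth; x points level into the bay, y across the mouth, z up.
- bay_medium: The medium lid's bay: one of three fixed wooden U-shaped bays side by side, in any order, 104 mm wide and 90 mm deep outside, walls 28 mm high. This opening is 70 mm wide and 52 mm deep, floorless (lids slide on the slab), with a flat back. Origin: on the slab, in the middle of the open mouth; x points level into the bay, y across the mouth, z up.
- bay_large: The large lid's bay: one of three fixed wooden U-shaped bays side by side, in any order, 104 mm wide and 90 mm deep outside, walls 28 mm high. This opening is 82 mm wide and 64 mm deep, floorless (lids slide on the slab), with a flat back. Origin: on the slab, in the middle of the open mouth; x points level into the bay, y across the mouth, z up.
- home_small (a point): Where the centre of the small lid's underside is when the lid is fully home, touching the back of its bay: on the slab, on the bay's centre line, 15 mm inside the mouth. The lid then sticks out of the mouth by 10 mm. Same axes as the bay.
- home_medium (a point): Where the centre of the medium lid's underside is when the lid is fully home, touching the back of its bay: on the slab, on the bay's centre line, 21 mm inside the mouth. The lid then sticks out of the mouth by 10 mm. Same axes as the bay.
- home_large (a point): Where the centre of the large lid's underside is when the lid is fully home, touching the back of its bay: on the slab, on the bay's centre line, 27 mm inside the mouth. The lid then sticks out of the mouth by 10 mm. Same axes as the bay.
- stand: Fixed wooden backboard, 330 mm long, 14 mm thick, 45 mm high, that stands behind the three bays. Origin: on the slab, at the middle of the bays' mouths (97 mm in front of the board's centre); x points into the bays, y along the row; the bays stand at y = -106, 0 and 106 mm.
- tub: Bystander: transparent plastic tub with its clip-on lid on, 208 x 148 mm, 110 mm high, loose. Origin: centre of its underside.
- cup: Bystander: aluminium measuring cup with a handle, 72 mm across, 75 mm high, loose. Origin: centre of its underside.
- brush: Bystander: bamboo brush, 200 mm long, lying loose on the slab. Origin: on the slab, about the middle of the brush; x along it.
- peg_rack: Bystander: fixed low tiled upstand, 400 x 40 mm and 160 mm high, with a small rack of three upright green pegs on its face. Origin: on the slab under its middle.
Mind the look-alikes: they are no part of the job. Leave any red look-alike of the lid_large alone.

How it is judged:
At the end, for the whole second after the job is handed in: Each lid lies flat and still on the slab in the bay of its own size, within 6 mm of touching the back of the bay and its centre within 12 mm of the home point (x of lid_small in the frame of home_small above -0.006 m and horizontal distance between lid_small and home_small below 0.012 m and height (world z) of each of lid_small, lid_medium, lid_large below 0.004 m and angle between each of lid_small, lid_medium, lid_large's own z axis and vertical below 0.1 rad and linear speed of each of lid_small, lid_medium, lid_large below 0.01 m/s and x of lid_medium in the frame of home_medium above -0.006 m and horizontal distance between lid_medium and home_medium below 0.012 m and x of lid_large in the frame of home_large above -0.006 m and horizontal distance between lid_large and home_large below 0.012 m).
It fails at once if a lid is lifted more than 12 mm off the slab (height (world z) of any of lid_small, lid_medium, lid_large above 0.012 m).
It fails at once if the tub is moved more than 20 mm (distance of tub from where it was at the start of the episode above 0.02 m).
It fails at once if the cup is moved more than 20 mm (distance of cup from where it was at the start of the episode above 0.02 m).
It fails at once if the brush is moved more than 20 mm (distance of brush from where it was at the start of the episode above 0.02 m).
It also fails if it takes over 72 s, if anything falls off the work surface, if the arm or the gripper's body presses on something with over 40 N, if the wrist force passes 120 N, or if a joint passes its speed limit or range.

### The arm

A 7-joint arm with a two-finger parallel gripper is mounted at the origin on the work surface. World frame = base frame: x ahead of the robot, y to its left, z up, the work surface at z = 0. Lengths are in m, angles in rad, forces in N, time in s.
With the tool pointing down it reaches from about 0.4 to 0.85 m from the base axis. Payload 4.5 kg.
Tool frame: the origin (TCP) lies midway between the tips of the shut fingers; the grasp point (between the pads) lies 19 mm behind it; z points along the fingers, y is the line along which they close (so a half turn about z gives the same grasp; the last joint's range is limited). The gripper opens to 88 mm and grips with 3 to 60 N. Pads are 18 mm wide; open, the fingers measure 123 mm over their backs; the gripper's body (75 mm by 187 mm) begins 45 mm behind the grasp point.
Start: joints at [-1.082, 0.689, -0.195, 1.565, 0.157, 0.902, -0.215], TCP at [0.275, 0.562, 0.239] pointing down, gripper open.
Joint ranges: [-3.01, 3.01], [-0.46, 2.08], [-1.47, 1.51], [0.13, 2.56], [-1, 4.14], [0.04, 2.09], [-2.66, 2.66]. Speed limits (rad/s): [2.57, 2.57, 3.14, 3.14, 3.14, 3.14, 3.14].

### API

Orientations are given as a unit quaternion [x, y, z, w].
In Python, from plant import r gives the robot as it stands.
- The arm moves only by the tool move_arm, never from a script. Its argument "targets" is a list that holds one entry, the list of rows, each a list of 7 numbers: the opening, from 0 (shut) to 1 (fully open), then the shift along the tool's x, y, z in mm, then the turn, a rotation vector about the tool's x, y, z in degrees. In form: [[[claw, dx, dy, dz, ax, ay, az], ...]]. A call has 1 to 10 rows; each row is the pose to reach, as a shift and turn from the pose commanded when the call began, along the tool's axes at that moment; what a row does not reach only later rows make up. A row lasts 1/8 s, in which the tool goes at most 62.5 mm and 10.7 degrees, less where a joint would pass 70% of its speed; a pose out of reach is approached as far as the arm can. A call with a gripper value outside its range is refused whole. The fingers move at their own pace and stop on an object; "newtons" is the grip in N (left out, the last holds). Time passes only in rows, so rows that repeat a pose let the fingers close. It gives the time, the measured TCP pose, the force, the opening and the grip force at its end, in the units of the state.
- r.get_state(): the state, without advancing time (a new reading comes with each control period).
- r.snapshot(name): name is "scene" or "top"; returns the picture (480x640x3 uint8, red, green, blue); there is no depth.
- r.camera_info(name): a dict with "fx", "fy", "cx", "cy" (pixels), "k1" (the pictures are not rectified: a ray, as slopes to the right and down, at radius r is drawn at 1 + k1 r^2 times it, then the intrinsics apply), "R" (3x3) and "t" (3): a world point X has camera coordinates R X + t. Camera axes: x right, y down, z forward; pixel columns grow to the right and rows downward; lengths in m; the calibration is good to about 2 mm. A picture is of the moment at which its call begins. camera_info takes no time and is no camera call.
- r.finish_job(): hands the job in; it is judged then, once.
The state is a dict: "clock": time; "q": joint angles; "qd": joint speeds; "joint_torque": joint torques, N m; "tool_pos": TCP position; "eef_rot": TCP orientation; "contact_force": force on the tool from outside, world axes, zero at the start; "moment": the same for the moment, N m; "opening": opening from 0.0 (shut) to 1.0 (fully open); "finger_force": force on a finger pad.
Only numpy, scipy, OpenCV 4.12 (cv2) and the standard library are available. Lean on these libraries where they do the work, as an engineer would, in place of code of your own. Each camera call takes 0.05 s, during which the arm holds its last target. There are 200 camera calls.

## Working session

There is one attempt and no reset: what is moved stays moved. The work goes in short steps, Python scripts to look and compute and a tool call to move; the robot and the scene stay as the last step left them, time stands still between calls to the robot, and variables do not carry over. Pictures are saved under pics/ and viewed, at most 10 in all, crops included, and the job is handed in when it is done.

Besides the shell and the picture viewer there is one more tool, called as name(argument=value, ...), one argument or row to a line, values as JSON. move_arm: Moves the arm, as the interface text tells. Its arguments: {"type":"object","properties":{"targets":{"type":"array","items":{"type":"array","items":{"type":"array","items":{"type":"number"}}}},"newtons":{"type":"number"}},"required":["targets"]}

```bash
mkdir -p pics
cat > h.py <<'E'
import numpy as np,cv2
from plant import r
def ray(n,u,v):
    c=r.camera_info(n);d=np.array([(u-c['cx'])/c['fx'],(v-c['cy'])/c['fy']]);s=d.copy()
    for _ in range(30): s=d/(1+c['k1']*(s@s))
    R=np.array(c['R']);t=np.array(c['t']);return -R.T@t,R.T@np.array([s[0],s[1],1])
def pt(n,u,v,z=0):
    o,d=ray(n,u,v);return o+d*(z-o[2])/d[2]
def px(n,X):
    c=r.camera_info(n);p=np.array(c['R'])@np.array(X)+np.array(c['t']);s=p[:2]/p[2];s=s*(1+c['k1']*(s@s));return c['fx']*s[0]+c['cx'],c['fy']*s[1]+c['cy']
E
python3 - <<'E'
from h import *
for n in('scene','top'):
    cv2.imwrite(f'pics/{n}0.png',r.snapshot(n)[:,:,::-1]); c=r.camera_info(n);print(n,c['fx'],c['k1'],ray(n,320,240))
s=r.get_state();print(s['clock'],s['tool_pos'],s['eef_rot'],s['opening'])
E
```

```text
scene 505.078856121663 -0.03209341537143838 (array([0.92426413, 0.7969757 , 1.02224685]), array([-0.30752609, -0.56790983, -0.76351312]))
top 486.54954259475494 0.032554637446731344 (array([0.30187562, 0.07929874, 1.29082109]), array([ 0.18554048, -0.02500042, -0.98258457]))
0.1 [0.27433184 0.5609552  0.23799443] [ 2.25398053e-01  9.74266412e-01 -8.09812439e-04 -1.43046523e-04] 0.996371834450505
```

View pics/scene0.png

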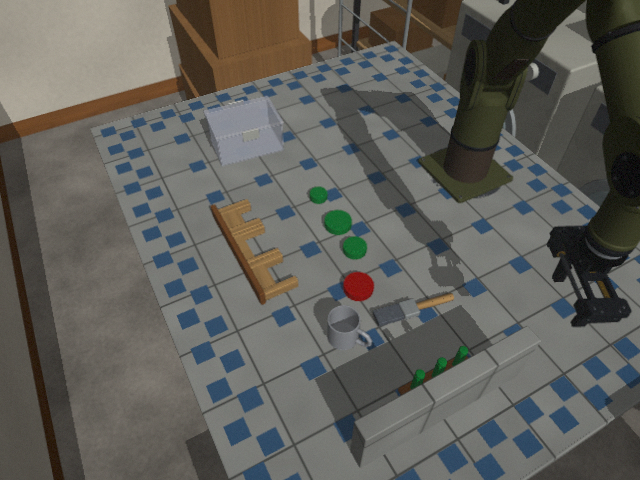

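View pics/top0.png

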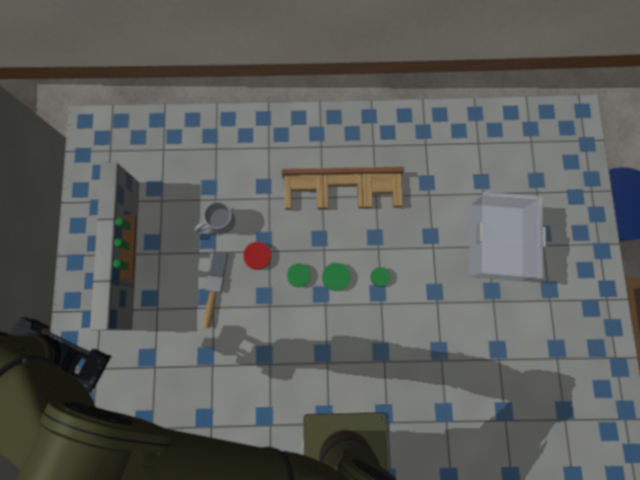

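The top picture shows three green lids at (299,275), (336,277) and (381,277). The red decoy is at (257,256), the stand spans (283–404, 168–208), the cup is at (217,217), the brush at (212,290) and the tub at (508,237). Three things could be mistaken for a lid: the red lid at (257,256), the green pegs at (120,222–264), and the lids for each other. I'll check these in a close crop.

Run:
```python
from h import *
im=cv2.imread('pics/top0.png')
cv2.imwrite('pics/crop0.png',cv2.resize(im[160:300,240:430],None,fx=4,fy=4,interpolation=cv2.INTER_CUBIC))
h=cv2.cvtColor(im,cv2.COLOR_BGR2HSV);m=cv2.inRange(h,(45,120,40),(80,255,255))
n,l,s,c=cv2.connectedComponentsWithStats(m)
for i in range(1,n):
    if s[i,4]>100:
        p=pt('top',*c[i],.02);e=pt('top',s[i,0]-.5,c[i][1],.022)-pt('top',s[i,0]+s[i,2]-.5,c[i][1],.022);print(c[i],s[i],p,np.hypot(*e[:2]))
m=cv2.inRange(h,(0,150,60),(8,255,255));n,l,s,c=cv2.connectedComponentsWithStats(m)
for i in range(1,n):
    if s[i,4]>100: print('red',c[i],s[i],pt('top',*c[i],.02))
```

```text
[298.32894737 274.72631579] [288 264  22  22 380] [0.45054803 0.10618242 0.02      ] 0.05754739052238723
[335.6205036  276.42266187] [323 264  27  26 556] [0.44391784 0.00864769 0.02      ] 0.07056775642009677
[380.1468254 276.5515873] [372 268  18  18 252] [ 0.44103816 -0.10779153  0.02      ] 0.04696757522999846
red [256.79852126 255.43068392] [244 243  27  26 541] [0.5041289 0.2148857 0.02     ]
```

View pics/crop0.png

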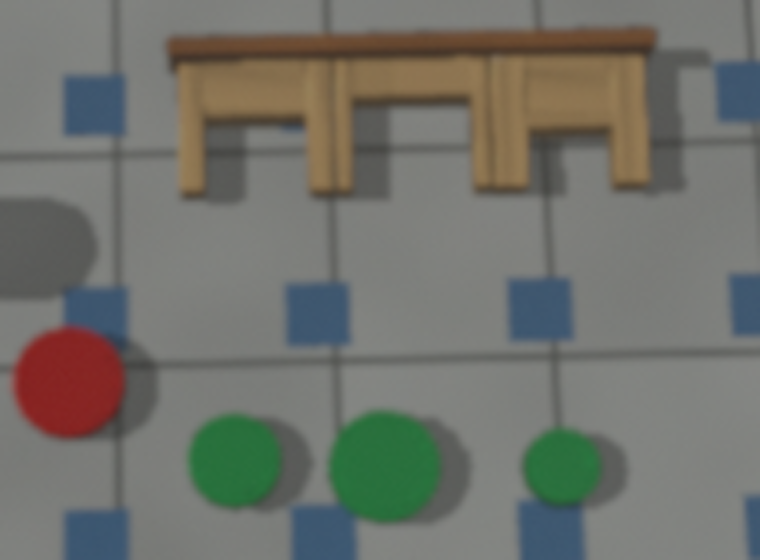

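The crop shows the bay openings from left to right as medium (204–307), large (352–473) and small (528–611). The lids run in the same order: medium (235,460), large (386,466), small (562,466). Next I'll fit the stand's pose.

```bash
cat >> h.py <<'E'
from scipy.spatial.transform import Rotation as Ro
E
python3 - <<'E'
from h import *
from scipy.optimize import least_squares
# crop px -> stand-frame points on bay tops z=.028 (y to the left, +), mouth x=0
L=[(180,190,0,.158),(650,183,0,-.158),(204,189,0,.141),(307,189,0,.071),(352,188,0,.041),(473,187,0,-.041),(528,186,0,-.077),(611,184,0,-.135),
(255,119,.052,.106),(411,100,.064,0),(570,130,.040,-.106)]
P=[];Q=[]
for a,b,x,y in L: P.append(pt('top',(a+.5)/4-.5+240,(b+.5)/4-.5+160,.028)[:2]);Q.append((x,y))
P=np.array(P);Q=np.array(Q)
def T(p,Q):c,s=np.cos(p[2]),np.sin(p[2]);return Q@np.array([[c,s],[-s,c]])+p[:2]
w=np.ones((11,2));w[8:,1]=0
f=least_squares(lambda p:((T(p,Q)-P)*w).ravel(),[.6,0,0]);print(f.x,np.round(1e3*(T(f.x,Q)-P)*w,1))
for n,y,d,l in(('m',.106,.021,(.4505,.106)),('l',0,.027,(.444,.0086)),('s',-.106,.015,(.441,-.108))):
    c,s=np.cos(f.x[2]),np.sin(f.x[2]);D=np.array(l)-f.x[:2];print(n,'home',T(f.x,np.array([[d,y]])),'lid in stand frame',D@[c,s],D@[-s,c])
R=Ro.from_quat(r.get_state()['eef_rot']).as_matrix();print(R)
E
```

```text
[ 0.62978348 -0.01653968 -0.00747085] [[-1.   2. ]
 [-1.1  0.5]
 [-1.5  1. ]
 [-0.5 -0. ]
 [-0.7  0.1]
 [-0.2 -0.9]
 [-0.3 -0.1]
 [-0.9 -2.6]
 [ 2.3  0. ]
 [ 2.6  0. ]
 [ 1.3  0. ]]
m home [[0.6515748  0.08930048]] lid in stand frame -0.18019394859056018 0.12119687055732631
l home [[ 0.65678273 -0.01674139]] lid in stand frame -0.185966113190816 0.023751028594585014
s home [[ 0.64399116 -0.12264878]] lid in stand frame -0.18809493648163272 -0.09286812982887678
[[-8.98391395e-01  4.39195273e-01 -6.43791139e-04]
 [ 4.39195736e-01  8.98390124e-01 -1.51346130e-03]
 [-8.63294480e-05 -1.64243093e-03 -9.99998647e-01]]
```

move_arm(
  targets=[
    [[0.41, -313, -353, 0, 0, 0, -26], [0.41, -313, -353, 0, 0, 0, -26], [0.41, -313, -353, 0, 0, 0, -26], [0.41, -313, -353, 0, 0, 0, -26], [0.41, -313, -353, 0, 0, 0, -26], [0.41, -313, -353, 0, 0, 0, -26], [0.41, -313, -353, 0, 0, 0, -26], [0.41, -313, -353, 0, 0, 0, -26], [0.41, -313, -353, 138, 0, 0, -26], [0.41, -313, -353, 138, 0, 0, -26]],
  ],
)

```text
clock: 1.35
tool_pos: [0.4021, 0.1062, 0.1129]
eef_rot: [0.002, 1.0, 0.001, 0.002]
contact_force: [1.1, -0.4, -0.5]
opening: 0.407
finger_force: 0.0
```

move_arm(
  targets=[
    [[0.41, 6, 0, 0, 0, 0, 0], [0.41, 6, 0, 50, 0, 0, 0], [0.41, 6, 0, 92, 0, 0, 0], [0.41, 6, 0, 92, 0, 0, 0], [0.41, 6, 0, 92, 0, 0, 0]],
  ],
)

```text
clock: 1.98
tool_pos: [0.3903, 0.0965, 0.0373]
eef_rot: [-0.003, 1.0, -0.017, -0.009]
contact_force: [0.5, 0.4, -0.2]
opening: 0.408
finger_force: 0.0
```

Run:
```python
from h import *
im=r.snapshot('top')[:,:,::-1]
im2=r.snapshot('scene')[:,:,::-1]
a=cv2.resize(im[200:340,240:400],None,fx=2.5,fy=2.5,interpolation=cv2.INTER_CUBIC);b=cv2.resize(im2[150:290,260:420],None,fx=2.5,fy=2.5,interpolation=cv2.INTER_CUBIC)
cv2.imwrite('pics/c1.png',np.hstack([a,b]))
```

```text
(no output)
```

View pics/c1.png

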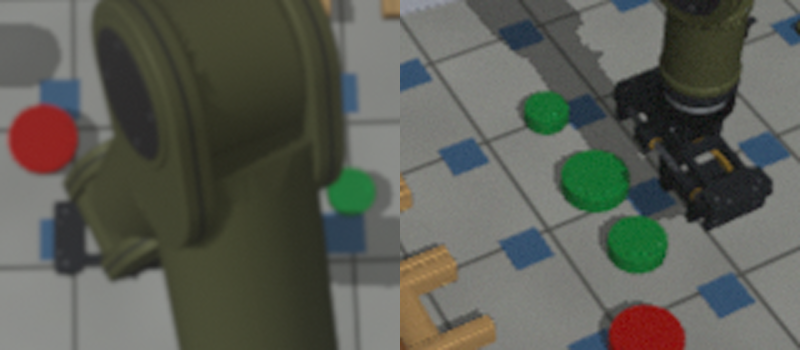

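The right half shows the gripper behind the medium lid, and the lids haven't been touched. The arm stopped at z=0.037, short of the commanded height, so I'll check the joints.

Run:
```python
from h import *
s=r.get_state();print(np.round(s['q'],3),s['tool_pos'],Ro.from_quat(s['eef_rot']).as_matrix().round(3))
```

```text
[-0.178  0.887 -0.323  2.327  1.617  0.272 -0.436] [0.38937439 0.09648309 0.0364246 ] [[-1.    -0.008 -0.022]
 [-0.007  0.999 -0.034]
 [ 0.022 -0.033 -0.999]]
```

move_arm(
  targets=[
    [[0.41, 0, 0, 0, 0, 0, 0], [0.41, 0, 0, 0, 0, 0, 0], [0.41, 0, 0, 0, 0, 0, 0], [0.41, 0, 0, 0, 0, 0, 0]],
  ],
)

```text
clock: 2.58
tool_pos: [0.3873, 0.0962, 0.035]
eef_rot: [-0.003, 1.0, -0.017, -0.014]
contact_force: [0.7, 0.0, -0.9]
opening: 0.413
finger_force: 0.0
```

Run:
```python
from h import *
s=r.get_state();print(np.round(s['q'],3),s['tool_pos'],Ro.from_quat(s['eef_rot']).as_matrix().round(3))
```

```text
[-0.182  0.89  -0.319  2.328  1.615  0.268 -0.436] [0.38733016 0.09622641 0.03501711] [[-1.    -0.007 -0.027]
 [-0.006  0.999 -0.035]
 [ 0.027 -0.035 -0.999]]
```

move_arm(
  targets=[
    [[0.41, -5, 5, 0, -1, -0.8, 0], [0.41, -10, 11, 0, -2, -1.5, 0], [0.41, -10, 11, 10, -2, -1.5, 0], [0.41, -10, 11, 20, -2, -1.5, 0], [0.41, -10, 11, 27, -2, -1.5, 0], [0.41, -10, 11, 27, -2, -1.5, 0]],
  ],
)

```text
clock: 3.32
tool_pos: [0.396, 0.1062, 0.0067]
eef_rot: [-0.003, 1.0, 0.0, -0.001]
contact_force: [0.9, 0.2, 0.1]
opening: 0.408
finger_force: 0.0
```

Run:
```python
from h import *
s=r.get_state();print(np.round(s['q'],3),s['tool_pos'],Ro.from_quat(s['eef_rot']).as_matrix().round(3))
```

```text
[-0.098  0.977 -0.451  2.323  1.838  0.383 -0.644] [0.39599245 0.10620954 0.00668909] [[-1.    -0.007 -0.003]
 [-0.007  1.     0.   ]
 [ 0.003  0.    -1.   ]]
```

move_arm(
  targets=[
    [[0.41, -12, 0, 0, 0, 0, 0], [0.41, -24, -1, 0, 0, 0, 0], [0.41, -40, -3, 0, 0, 0, 0], [0.41, -58, -6, 0, 0, 0, 0], [0.41, -76, -9, 0, 0, 0, 0], [0.41, -94, -11, 0, 0, 0, 0], [0.41, -112, -13, 0, 0, 0, 0], [0.41, -130, -16, 0, 0, 0, 0], [0.41, -145, -18, 0, 0, 0, 0], [0.41, -155, -18, 0, 0, 0, 0]],
  ],
)

```text
clock: 4.58
tool_pos: [0.5519, 0.0891, 0.0071]
eef_rot: [-0.003, 1.0, 0.0, -0.001]
contact_force: [-0.1, 0.6, 0.2]
opening: 0.406
finger_force: 0.2
```

Run:
```python
from h import *
im=r.snapshot('top')[:,:,::-1]
im2=r.snapshot('scene')[:,:,::-1]
a=cv2.resize(im[160:300,240:400],None,fx=2.5,fy=2.5,interpolation=cv2.INTER_CUBIC);b=cv2.resize(im2[190:330,210:370],None,fx=2.5,fy=2.5,interpolation=cv2.INTER_CUBIC)
cv2.imwrite('pics/c2.png',np.hstack([a,b]))
```

```text
(no output)
```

View pics/c2.png

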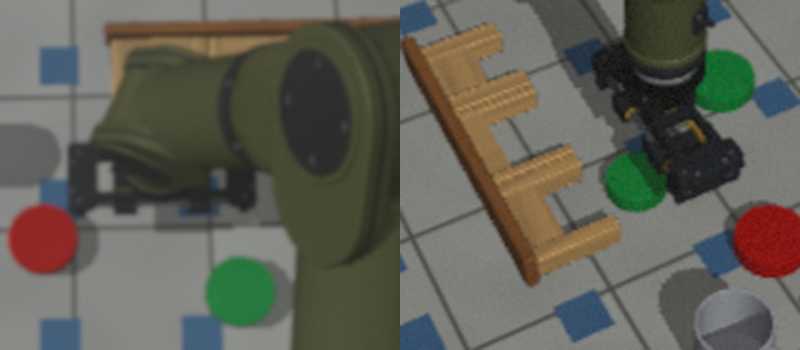

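The medium lid sits cradled in front of the fingers at crop (635,181), heading for its bay, and nothing else has moved. I'll estimate its centre.

```bash
cat >> h.py <<'E'
def fit(n,R,guess):
    "fit lid centre: visible green blob vs circle outline, via hull tangent points in open directions"
    from scipy.optimize import minimize
    im=r.snapshot(n)[:,:,::-1];h=cv2.cvtColor(np.ascontiguousarray(im),cv2.COLOR_BGR2HSV);m=cv2.inRange(h,(45,110,30),(85,255,255))
    u,v=px(n,[*guess,.011]);k=np.zeros_like(m);cv2.circle(k,(int(u),int(v)),30,255,-1);m&=k
    a=np.linspace(0,2*np.pi,48)
    def mask(c):
        P=[px(n,[c[0]+R*np.cos(t),c[1]+R*np.sin(t),z]) for t in a for z in(.0,.022)]
        z=np.zeros_like(m);cv2.fillConvexPoly(z,np.round(cv2.convexHull(np.float32(P))*16).astype(int),255,cv2.LINE_AA,4);return z/255.
    f=lambda c:(np.maximum(m/255.-mask(c),0)).sum()*3+np.maximum(mask(c)-m/255.,0).sum()
    g=minimize(f,guess,method='Nelder-Mead',options=dict(initial_simplex=np.array(guess)+[[0,0],[.01,0],[0,.01]],xatol=2e-4));return g.x,g.fun,(m>0).sum()
E
python3 - <<'E'
from h import *
print(fit('scene',.031,[.59,.09]),fit('scene',.037,[.444,.009]))
E
```

```text
Traceback (most recent call last):
  File "h.py", line 22, in fit
    g=minimize(f,guess,method='Nelder-Mead',options=dict(initial_simplex=np.array(guess)+[[0,0],[.01,0],[0,.01]],xatol=2e-4));return g.x,g.fun,(m>0).sum()
  File "h.py", line 21, in <lambda>
    f=lambda c:(np.maximum(m/255.-mask(c),0)).sum()*3+np.maximum(mask(c)-m/255.,0).sum()
                                                                 ~~~~^^^
  File "h.py", line 19, in mask
    P=[px(n,[c[0]+R*np.cos(t),c[1]+R*np.sin(t),z]) for t in a for z in(.0,.022)]
       ~~^^^^^^^^^^^^^^^^^^^^^^^^^^^^^^^^^^^^^^^^^
  File "h.py", line 10, in px
    c=r.camera_info(n);p=np.array(c['R'])@np.array(X)+np.array(c['t']);s=p[:2]/p[2];s=s*(1+c['k1']*(s@s));return c['fx']*s[0]+c['cx'],c['fy']*s[1]+c['cy']
ValueError: time passes only in moves, steps and waits
```

```bash
sed -i 's/r\.camera_info(n)/cam(n)/' h.py; sed -i '2a import functools\ncam=functools.cache(lambda n:r.camera_info(n))' h.py
python3 - <<'E'
from h import *
print(fit('scene',.031,[.59,.09]),fit('scene',.037,[.444,.009]))
E
```

```text
(array([0.58683741, 0.08926402]), np.float64(108.33333333333334), np.int64(446)) (array([0.44329487, 0.00973122]), np.float64(194.19215686274512), np.int64(445))
```

move_arm(
  targets=[
    [[0.41, -10, 0, 0, 0, 0, 0], [0.41, -20, 0, 0, 0, 0, 0], [0.41, -30, 0, 0, 0, 0, 0], [0.41, -40, 0, 0, 0, 0, 0], [0.41, -48, 0, 0, 0, 0, 0], [0.41, -54, 0, 0, 0, 0, 0], [0.41, -59, 0, 0, 0, 0, 0], [0.41, -62, 0, 0, 0, 0, 0], [0.41, -64, 0, 0, 0, 0, 0], [0.41, -64, 0, 0, 0, 0, 0]],
  ],
)

```text
clock: 6.08
tool_pos: [0.6155, 0.0898, 0.0067]
eef_rot: [-0.003, 1.0, 0.0, -0.001]
contact_force: [-0.2, 0.1, 0.2]
opening: 0.408
finger_force: 0.0
```

Run:
```python
from h import *
print(fit('scene',.031,[.645,.09]))
```

```text
(array([0.64821906, 0.08845096]), np.float64(204.34901960784313), np.int64(368))
```

Still no contact force, so I'll creep on until the lid touches the back.

move_arm(
  targets=[
    [[0.41, -1, 0, 0, 0, 0, 0], [0.41, -2, 0, 0, 0, 0, 0], [0.41, -2, 0, 0, 0, 0, 0]],
  ],
)

```text
clock: 6.5
tool_pos: [0.6174, 0.0898, 0.0067]
eef_rot: [-0.003, 1.0, 0.0, -0.001]
contact_force: [0.2, 0.5, -0.3]
opening: 0.41
finger_force: 0.1
```

move_arm(
  targets=[
    [[0.41, -1, 0, 0, 0, 0, 0], [0.41, -2, 0, 0, 0, 0, 0], [0.41, -2, 0, 0, 0, 0, 0]],
  ],
)

```text
clock: 6.88
tool_pos: [0.6179, 0.0898, 0.0065]
eef_rot: [-0.004, 1.0, -0.0, -0.002]
contact_force: [-5.9, 0.1, 2.3]
opening: 0.412
finger_force: 2.3
```

move_arm(
  targets=[
    [[0.41, 15, 0, 0, 0, 0, 0], [0.41, 30, 0, 0, 0, 0, 0], [0.41, 30, 0, -50, 0, 0, 0], [0.41, 40, -10, -93, 0, 0, 0], [0.68, 90, -35, -93, 0, 0, 0], [0.68, 140, -60, -93, 0, 0, 0], [0.68, 185, -79, -93, 0, 0, 0], [0.68, 218, -79, -93, 0, 0, 0], [0.68, 218, -79, -93, 0, 0, 0], [0.68, 218, -79, -93, 0, 0, 0]],
  ],
)

```text
clock: 8.12
tool_pos: [0.4042, 0.01, 0.1002]
eef_rot: [-0.003, 1.0, 0.001, 0.001]
contact_force: [1.3, -0.7, 0.8]
opening: 0.679
finger_force: 0.0
```

Run:
```python
from h import *
s=r.get_state();print(np.round(s['q'],3),s['tool_pos'],Ro.from_quat(s['eef_rot']).as_matrix().round(3))
print(fit('scene',.031,[.645,.09]),fit('scene',.037,[.444,.009]))
```

```text
[ 0.109  0.738 -0.396  2.323  1.153  0.287  0.25 ] [0.40423765 0.00998945 0.10021034] [[-1.    -0.007  0.001]
 [-0.007  1.     0.001]
 [-0.001  0.001 -1.   ]]
(array([0.6488004 , 0.08447643]), np.float64(166.87450980392157), np.int64(404)) (array([0.44438259, 0.01023263]), np.float64(328.10980392156864), np.int64(615))
```

move_arm(
  targets=[
    [[0.68, 2, 0, 10, 0, 0, 0], [0.68, 2, 0, 22, 0, 0, 0], [0.68, 2, 0, 34, 0, 0, 0], [0.68, 2, 0, 46, 0, 0, 0], [0.68, 2, 0, 58, 0, 0, 0], [0.68, 2, 0, 68, 0, 0, 0], [0.68, 2, 0, 68, 0, 0, 0]],
  ],
)

```text
clock: 9.1
tool_pos: [0.4009, 0.0097, 0.0313]
eef_rot: [-0.003, 1.0, 0.001, -0.001]
contact_force: [0.2, 0.7, -0.2]
opening: 0.681
finger_force: 0.0
```

move_arm(
  targets=[
    [[0.68, 0, 0, 8, 0, 0, 0], [0.68, 0, 0, 16, 0, 0, 0], [0.68, 0, 0, 24, 0, 0, 0], [0.68, 0, 0, 24, 0, 0, 0]],
  ],
)

```text
clock: 9.6
tool_pos: [0.3996, 0.0094, 0.0074]
eef_rot: [-0.003, 1.0, 0.0, -0.001]
contact_force: [0.1, -0.1, -0.4]
opening: 0.679
finger_force: 0.0
```

move_arm(
  targets=[
    [[0.68, -12, 0, 0, 0, 0, 0], [0.68, -22, 0, 0, 0, 0, 0], [0.68, -32, 0, 0, 0, 0, 0], [0.68, -40, 0, 0, 0, 0, 0], [0.68, -40, 0, 0, 0, 0, 0], [0.68, -28, 0, 0, 0, 0, 0], [0.455, -16, 0, 0, 0, 0, 0], [0.455, -16, 0, 0, 0, 0, 0], [0.455, -16, 0, 0, 0, 0, 0], [0.455, -22, 0, 0, 0, 0, 0]],
  ],
)

```text
clock: 10.85
tool_pos: [0.4223, 0.0095, 0.008]
eef_rot: [-0.003, 1.0, 0.0, -0.001]
contact_force: [1.1, -0.8, -0.9]
opening: 0.455
finger_force: 0.0
```

move_arm(
  targets=[
    [[0.455, -12, 0, 0, 0, 0, 0], [0.455, -24, -2, 0, 0, 0, 0], [0.455, -38, -5, 0, 0, 0, 0], [0.455, -54, -9, 0, 0, 0, 0], [0.455, -70, -13, 0, 0, 0, 0], [0.455, -86, -17, 0, 0, 0, 0], [0.455, -100, -21, 0, 0, 0, 0], [0.455, -114, -25, 0, 0, 0, 0], [0.455, -126, -27, 0, 0, 0, 0], [0.455, -130, -27, 0, 0, 0, 0]],
  ],
)

```text
clock: 12.1
tool_pos: [0.5534, -0.0169, 0.0078]
eef_rot: [-0.003, 1.0, 0.0, -0.0]
contact_force: [-0.6, -0.3, 0.3]
opening: 0.456
finger_force: 0.3
```

Run:
```python
from h import *
print(fit('scene',.037,[.59,-.017]))
im=r.snapshot('top')[:,:,::-1]
im2=r.snapshot('scene')[:,:,::-1]
a=cv2.resize(im[160:300,270:430],None,fx=2.5,fy=2.5,interpolation=cv2.INTER_CUBIC);b=cv2.resize(im2[170:310,200:360],None,fx=2.5,fy=2.5,interpolation=cv2.INTER_CUBIC)
cv2.imwrite('pics/c3.png',np.hstack([a,b]))
```

```text
(array([ 0.59270488, -0.01590789]), np.float64(247.94117647058823), np.int64(599))
```

View pics/c3.png

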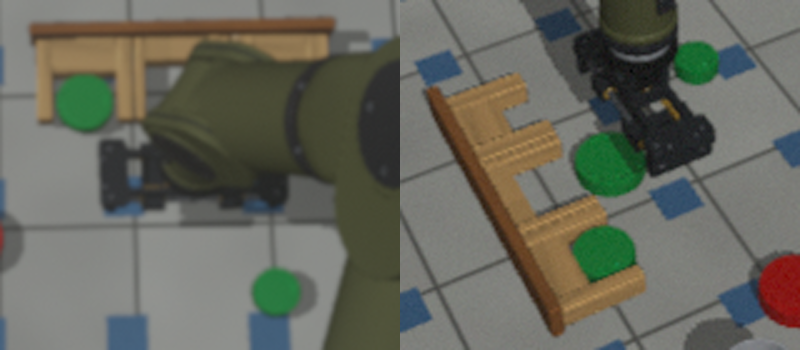

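The medium lid is home at the left crop's (85,101). The large lid is cradled and lined up with the middle bay at the right crop's (610,163).

move_arm(
  targets=[
    [[0.455, -10, 0, 0, 0, 0, 0], [0.455, -20, -1, 0, 0, 0, 0], [0.455, -30, -1, 0, 0, 0, 0], [0.455, -40, -1, 0, 0, 0, 0], [0.455, -48, -1, 0, 0, 0, 0], [0.455, -54, -1, 0, 0, 0, 0], [0.455, -58, -1, 0, 0, 0, 0], [0.455, -61, -1, 0, 0, 0, 0], [0.455, -63, -1, 0, 0, 0, 0], [0.455, -63, -1, 0, 0, 0, 0]],
  ],
)

```text
clock: 13.5
tool_pos: [0.6153, -0.0172, 0.0077]
eef_rot: [-0.003, 1.0, 0.0, -0.001]
contact_force: [0.3, -0.4, -0.3]
opening: 0.457
finger_force: 0.0
```

move_arm(
  targets=[
    [[0.455, -1, 0, 0, 0, 0, 0], [0.455, -2, 0, 0, 0, 0, 0], [0.455, -2, 0, 0, 0, 0, 0]],
  ],
)

```text
clock: 13.88
tool_pos: [0.6172, -0.0172, 0.0077]
eef_rot: [-0.003, 1.0, 0.0, -0.001]
contact_force: [-0.4, -0.1, 0.5]
opening: 0.456
finger_force: 0.1
```

move_arm(
  targets=[
    [[0.455, -1, 0, 0, 0, 0, 0], [0.455, -2, 0, 0, 0, 0, 0], [0.455, -2, 0, 0, 0, 0, 0]],
  ],
)

```text
clock: 14.25
tool_pos: [0.6178, -0.0173, 0.0074]
eef_rot: [-0.003, 1.0, -0.0, -0.002]
contact_force: [-5.0, -0.5, 1.4]
opening: 0.46
finger_force: 2.4
```

move_arm(
  targets=[
    [[0.455, 15, 0, 0, 0, 0, 0], [0.455, 30, 0, 0, 0, 0, 0], [0.455, 30, 0, -50, 0, 0, 0], [0.34, 40, -10, -93, 0, 0, 0], [0.34, 90, -35, -93, 0, 0, 0], [0.34, 140, -60, -93, 0, 0, 0], [0.34, 185, -80, -93, 0, 0, 0], [0.34, 222, -89, -93, 0, 0, 0], [0.34, 222, -89, -93, 0, 0, 0], [0.34, 222, -89, -93, 0, 0, 0]],
  ],
)

```text
clock: 15.5
tool_pos: [0.4003, -0.1072, 0.1013]
eef_rot: [-0.004, 1.0, 0.001, 0.001]
contact_force: [-0.2, -0.0, 0.6]
opening: 0.338
finger_force: 0.0
```

Run:
```python
from h import *
print(fit('scene',.025,[.441,-.108]),fit('scene',.037,[.655,-.017]))
```

```text
(array([ 0.44062821, -0.10714165]), np.float64(64.0078431372549), np.int64(243)) (array([ 0.65500574, -0.02227006]), np.float64(526.243137254902), np.int64(621))
```

move_arm(
  targets=[
    [[0.34, 1, 0, 12, 0, 0, 0], [0.34, 1, 0, 24, 0, 0, 0], [0.34, 1, 0, 36, 0, 0, 0], [0.34, 1, 0, 48, 0, 0, 0], [0.34, 1, 0, 58, 0, 0, 0], [0.34, 1, 0, 68, 0, 0, 0], [0.34, 1, 0, 78, 0, 0, 0], [0.34, 1, 0, 86, 0, 0, 0], [0.34, 1, 0, 92, 0, 0, 0], [0.34, 1, 0, 92, 0, 0, 0]],
  ],
)

```text
clock: 16.85
tool_pos: [0.3969, -0.1075, 0.0086]
eef_rot: [-0.003, 1.0, 0.0, -0.001]
contact_force: [0.4, 0.2, -0.7]
opening: 0.34
finger_force: 0.0
```

move_arm(
  targets=[
    [[0.34, -12, 0, 0, 0, 0, 0], [0.34, -24, -1, 0, 0, 0, 0], [0.34, -42, -3, 0, 0, 0, 0], [0.34, -60, -5, 0, 0, 0, 0], [0.34, -80, -8, 0, 0, 0, 0], [0.34, -100, -10, 0, 0, 0, 0], [0.34, -120, -12, 0, 0, 0, 0], [0.34, -138, -14, 0, 0, 0, 0], [0.34, -154, -16, 0, 0, 0, 0], [0.34, -166, -16, 0, 0, 0, 0]],
  ],
)

```text
clock: 18.1
tool_pos: [0.5634, -0.1228, 0.009]
eef_rot: [-0.003, 1.0, 0.0, -0.001]
contact_force: [0.0, 0.0, 0.7]
opening: 0.337
finger_force: 0.2
```

Run:
```python
from h import *
print(fit('scene',.025,[.592,-.123]))
```

```text
(array([ 0.59183035, -0.12232632]), np.float64(441.46274509803925), np.int64(376))
```

move_arm(
  targets=[
    [[0.34, -8, 0, 0, 0, 0, 0], [0.34, -16, 0, 0, 0, 0, 0], [0.34, -24, -1, 0, 0, 0, 0], [0.34, -32, -1, 0, 0, 0, 0], [0.34, -39, -1, 0, 0, 0, 0], [0.34, -44, -1, 0, 0, 0, 0], [0.34, -48, -1, 0, 0, 0, 0], [0.34, -50, -1, 0, 0, 0, 0], [0.34, -51, -1, 0, 0, 0, 0], [0.34, -51, -1, 0, 0, 0, 0]],
  ],
)

```text
clock: 19.4
tool_pos: [0.6138, -0.1233, 0.0086]
eef_rot: [-0.003, 1.0, 0.0, -0.001]
contact_force: [-0.3, 0.5, 0.2]
opening: 0.336
finger_force: 0.1
```

move_arm(
  targets=[
    [[0.34, -1, 0, 0, 0, 0, 0], [0.34, -2, 0, 0, 0, 0, 0], [0.34, -2, 0, 0, 0, 0, 0]],
  ],
)

```text
clock: 19.77
tool_pos: [0.616, -0.1232, 0.0086]
eef_rot: [-0.003, 1.0, 0.0, -0.001]
contact_force: [-0.4, 0.7, 0.4]
opening: 0.343
finger_force: 0.0
```

move_arm(
  targets=[
    [[0.34, -1, 0, 0, 0, 0, 0], [0.34, -2, 0, 0, 0, 0, 0], [0.34, -2, 0, 0, 0, 0, 0]],
  ],
)

```text
clock: 20.15
tool_pos: [0.6167, -0.1233, 0.0084]
eef_rot: [-0.003, 1.0, 0.0, -0.002]
contact_force: [-3.8, 0.4, 2.1]
opening: 0.338
finger_force: 1.9
```

Contact again. I'll retreat, lift and check.

move_arm(
  targets=[
    [[0.34, 15, 0, 0, 0, 0, 0], [0.34, 35, 0, 0, 0, 0, 0], [0.34, 60, 0, 0, 0, 0, 0], [0.34, 70, 0, -50, 0, 0, 0], [0.34, 120, 0, -100, 0, 0, 0], [0.34, 170, -30, -150, 0, 0, 0], [0.34, 190, -80, -180, 0, 0, 0], [0.34, 190, -130, -180, 0, 0, 0], [0.34, 190, -150, -180, 0, 0, 0], [0.34, 190, -150, -180, 0, 0, 0]],
  ],
)

```text
clock: 21.4
tool_pos: [0.4295, -0.2766, 0.1891]
eef_rot: [-0.001, 1.0, -0.0, 0.0]
contact_force: [0.2, 0.6, -0.4]
opening: 0.338
finger_force: 0.0
```

Run:
```python
from h import *
im=r.snapshot('top')[:,:,::-1]
cv2.imwrite('pics/f.png',cv2.resize(im[160:300,240:430],None,fx=4,fy=4,interpolation=cv2.INTER_CUBIC))
h=cv2.cvtColor(np.ascontiguousarray(im),cv2.COLOR_BGR2HSV);m=cv2.inRange(h,(45,120,40),(80,255,255))
n,l,s,c=cv2.connectedComponentsWithStats(m)
for i in range(1,n):
    if s[i,4]>100: print(c[i],s[i],pt('top',*c[i],.02))
```

```text
[342.67931689 197.78937381] [330 186  26  25 527] [ 0.65661221 -0.01741275  0.02      ]
[303.47439353 200.68463612] [293 191  22  21 371] [0.65089103 0.08874495 0.02      ]
[382.01659751 201.08298755] [374 193  17  17 241] [ 0.64499201 -0.12319763  0.02      ]
```

View pics/f.png

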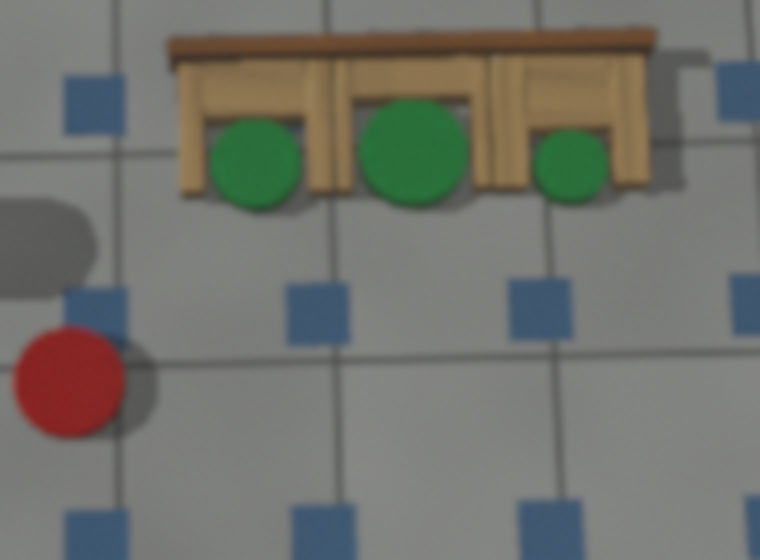

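All three lids sit in their bays against the backs, at crop (256,164), (413,152) and (571,166). Each is within about 1 mm of its home point, and the red lid hasn't moved.

```bash
python3 -c "
from plant import r
print(r.finish_job())"
```

```text
the job is handed in; nothing more can be done
None
```

I slid all three lids flat into their matching bays and pushed them against the backs; the last picture puts each within about 1 mm of its home point, and I handed the job in at about 21 s, with no verdict returned.

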